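Hold the cover plate over its instrument box for screwing

ROBOT

A 7-joint arm with a two-finger parallel gripper is mounted at the origin on a cart in front of the work surface, level with it; the furniture and walls round the work are solid. World frame = base frame: x ahead of the robot, y to its left, z up, the work surface at z = 0. Lengths are in m, angles in rad, forces in N, time in s.
With the tool pointing down it reaches from about 0.4 to 0.85 m from the base axis. Payload 10.4 kg.
Tool frame: the origin (TCP) lies at the very end of the fingers, on their centre line; the grasp point (between the pads) lies 19 mm behind it; z points along the fingers, y is the line along which they close (so a half turn about z gives the same grasp; the last joint's range is limited). The gripper opens to 87 mm and grips with 3 to 60 N. Pads are 19 mm wide; open, the fingers measure 117 mm over their backs; the gripper's body (75 mm by 190 mm) begins 51 mm behind the grasp point.
Start: joints at [1.188, 0.332, -0.065, 1.46, 0.022, 1.35, -0.088], TCP at [0.22, -0.585, 0.223] pointing down, gripper open.
Joint ranges: [-2.6, 2.6], [-0.5, 2.12], [-1.47, 1.34], [0.16, 2.42], [-1.27, 4.41], [0.06, 2.06], [-2.6, 2.6]. Speed limits (rad/s): [2.22, 2.22, 2.79, 2.79, 3.14, 3.14, 3.14].

INTERFACE

Orientations are given as a unit quaternion [x, y, z, w].
In Python, from bench import * gives the robot as it stands.
- The arm moves only by the tool step_arm, never from a script. Its arguments are lists of equal length, an entry for each row: "delta_pos": the shift along the world's x, y, z in units of 25 mm (1.0 is 25 mm), a list of three; "turn": the turn about the world's z in units of 0.12 rad (1.0 is 0.12 rad). In form: {"delta_pos": [[tx, ty, tz], ...], "turn": [turn, ...]}. A call has 1 to 12 rows; each row shifts and turns the commanded pose from where the row before left it; what a row does not reach is not made up. A row lasts 1/10 s, in which the tool goes at most 50 mm and 8.59 degrees, less where a joint would pass 70% of its speed; a pose out of reach is approached as far as the arm can. A call with a number of a shift or a turn outside -1 to 1 is refused whole. A call with a gripper value outside its range is refused whole. "grip" is the closure, from 0 (fully open) to 1 (shut), set as the call begins (left out, the last holds). The fingers move at their own pace and stop on an object; "newtons" is the grip in N (left out, the last holds). Time passes only in rows, so rows that do not move let the fingers close. It gives the time, the measured TCP pose, the force, the opening and the grip force at its end, in the units of the state.
- read_state(): the state, without advancing time (a new reading comes with each control period).
- camera(name): name is "scene" or "top"; returns a dict with "image" (420x560x3 uint8, red, green, blue), "z_map" (420x560 float32, m along the optical axis (not along the pixel's ray), 0 where there is no reading), "mtx" (3x3 intrinsics, pixels), "view" (4x4, takes a point from world to camera coordinates). Camera axes: x right, y up, looking along -z (the intrinsics and any distortion apply to the point x, -y, -z); pixel columns grow to the right and rows downward; lengths in m; the calibration is good to about 2 mm. A picture is of the moment at which its call begins.
- close_job(): hands the job in; it is judged then, once.
The state is a dict: "time": time; "joint_positions": joint angles; "joint_vel": joint speeds; "joint_torque": joint torques, N m; "ee_pos": TCP position; "eef_rot": TCP orientation; "ft_force": force on the tool from outside, world axes, zero at the start; "torque": the same for the moment, N m; "width": finger opening in m; "grip_force": force on a finger pad.
Only numpy, scipy, OpenCV 4.12 (cv2) and the standard library are available. Lean on these libraries where they do the work, as an engineer would, in place of code of your own. Each camera call takes 0.05 s, during which the arm holds its last target. There are 200 camera calls.

TASK

Pick up the loose aluminium cover plate by its bow handle and bring it over the open box whose four threaded holes match its hole pattern (not the smaller square box), the right way round. Finish while still holding it there by the handle, still and level, hovering about a centimetre above the box's rim without touching it, each cover hole straight above its threaded hole ready for the screws. Leave the boxes and everything else where they stand.

Things in the scene. Friction and masses are not known exactly. Their poses are not given: they have to be found in the camera images.
- cover: Cover: bare aluminium plate 108 x 80 x 5 mm (its x, y, z), 0.25 kg, flat on the table, steel bow handle on top. Origin: centre of the underside, z up. Four 13 mm through holes, 41 mm from the middle along x: the +x pair is 56 mm apart, the -x pair only 30 mm, so it fits one way round only.
- handle: Bow handle fixed on the cover, same axes; origin in the middle of the cover's top face (5 mm above the cover's origin). Grip bar 10 mm wide (y), 10 mm high, 62 mm long (x), its centre 35 mm above this origin (40 mm above the table at the start). End legs 46 mm apart inside; 30 mm free height under the bar. Pinch it across y from above.
- housing: Open aluminium box that the cover fits: 108 x 80 x 40 mm, loose, 1.5 kg, circuit board inside, black cable gland (12 mm long) on its -x end. Origin: centre of underside, z up; rim and boss tops 40 mm above it. Four bosses with brass-ringed 5 mm threaded holes, pattern as the cover's: wide pair (56 mm) at +x, close pair (30 mm) at -x, the gland's end.
- small_box: A second open aluminium box that the cover does not fit: 80 x 80 x 30 mm, four threaded holes in a square of 56 mm, black cable gland on its -x side. Origin: centre of its underside. Leave it alone.
- screwdriver: Bystander: screwdriver with yellow handle, 124 mm long, lying on the table. Leave it alone.
- timer: Bystander: white square lab timer, 62 x 62 x 18 mm. Leave it alone.
- filter_holder: Bystander: round filter holder, 45 mm across, 6 mm thick. Leave it alone.
- cover_hole0 (a point): Centre of a cover hole at the plate's underside, (41, 28, 0) mm in the cover's frame.
- housing_thread0 (a point): Mouth of the threaded hole that belongs to cover_hole0, (41, 28, 40) mm in the housing's frame.
- cover_hole1 (a point): Centre of a cover hole at the plate's underside, (41, -28, 0) mm in the cover's frame.
- housing_thread1 (a point): Mouth of the threaded hole that belongs to cover_hole1, (41, -28, 40) mm in the housing's frame.
- cover_hole2 (a point): Centre of a cover hole at the plate's underside, (-41, 15, 0) mm in the cover's frame.
- housing_thread2 (a point): Mouth of the threaded hole that belongs to cover_hole2, (-41, 15, 40) mm in the housing's frame.
- cover_hole3 (a point): Centre of a cover hole at the plate's underside, (-41, -15, 0) mm in the cover's frame.
- housing_thread3 (a point): Mouth of the threaded hole that belongs to cover_hole3, (-41, -15, 40) mm in the housing's frame.
There are look-alikes about, which are no part of the job. What is shaped like the housing but blue is not meant.

How it is judged:
By the outcome, as a careful person would: the job done as asked, in the order asked, and still so for the second after the job is handed in, while the arm keeps its last pose, push and grip.
It also fails if it takes over 35 s, if anything falls off the work surface, if the arm or the gripper's body presses on something with over 40 N, if the wrist force passes 120 N, or if a joint passes its speed limit or range.

## Working session

There is one attempt and no reset: what is moved stays moved. The work goes in short steps, Python scripts to look and compute and a tool call to move; the robot and the scene stay as the last step left them, time stands still between calls to the robot, and variables do not carry over. Pictures are saved under pics/ and viewed, at most 10 in all, crops included, and the job is handed in when it is done.

Besides the shell and the picture viewer there is one more tool, called as name(argument=value, ...), one argument or row to a line, values as JSON. step_arm: Moves the arm, as the interface text tells. Shifts and turns lie within -1 to 1; 1 stands for 25 mm of shift or 0.12 rad of turn. Its arguments: {"type":"object","properties":{"delta_pos":{"type":"array"},"turn":{"type":"array"},"grip":{"type":"number"},"newtons":{"type":"number"}},"required":["delta_pos","turn"]}

```bash
mkdir -p pics
cat > h.py <<'E'
from bench import *
import numpy as np, cv2
def snap(n):
    c=camera(n); np.savez(f'{n}.npz',**c); return c
def load(n): return dict(np.load(f'{n}.npz'))
def w(c,u,v,z):
    """pixel -> world point at height z"""
    K,V=c['mtx'],c['view']; R,t=V[:3,:3],V[:3,3]
    d=np.linalg.solve(K,[u,v,1.]); d=R.T@np.array([d[0],-d[1],-d[2]]); o=-R.T@t
    return o+d*(z-o[2])/d[2]
def px(c,p):
    q=c['view'][:3,:3]@p+c['view'][:3,3]; q=c['mtx']@np.array([q[0],-q[1],-q[2]]); return q[:2]/q[2]
def save(img,f,crop=None,s=1):
    if crop: a,b,x,y=crop; img=img[b:y,a:x]
    cv2.imwrite(f,cv2.resize(img[...,::-1],None,fx=s,fy=s,interpolation=cv2.INTER_CUBIC))
E
python3 - <<'E'
from h import *
for n in('top','scene'):
    c=snap(n); save(c['image'],f'pics/{n}0.png'); print(c['mtx'],c['view'])
s=read_state(); print(s['time'],s['ee_pos'],s['eef_rot'],s['width'])
E
```

```text
[[444.90612647   0.         277.71039353]
 [  0.         444.90612647 208.67644746]
 [  0.           0.           1.        ]] [[-2.65097990e-02 -9.99635376e-01 -5.13288555e-03  7.43002904e-02]
 [ 9.88717893e-01 -2.69768301e-02  1.47340351e-01 -5.09016176e-01]
 [-1.47425096e-01 -1.16901271e-03  9.89072533e-01 -1.34894502e+00]
 [ 0.00000000e+00  0.00000000e+00  0.00000000e+00  1.00000000e+00]]
[[541.37139024   0.         281.87323338]
 [  0.         541.37139024 210.8906816 ]
 [  0.           0.           1.        ]] [[-0.73036903 -0.68260525 -0.02472168  0.39450286]
 [ 0.37017341 -0.42597381  0.82554101 -0.22926199]
 [-0.57404942  0.59379827  0.56380039 -1.64440806]
 [ 0.          0.          0.          1.        ]]
0.1 [ 0.21992191 -0.5846732   0.22184417] [ 9.83861080e-01  1.78932905e-01 -1.49588278e-04 -6.06983993e-04] 0.08743541712192296
```

View pics/top0.png

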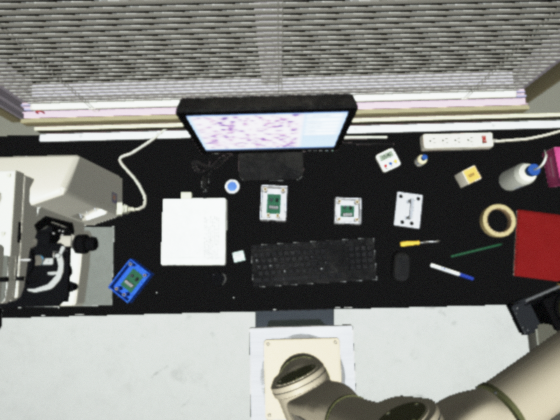

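View pics/scene0.png

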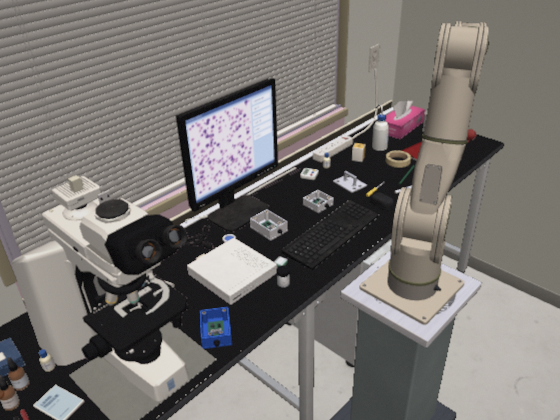

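The top view shows the cover at about (408,210), the matching housing at (274,203), the small box at (348,211) and the blue decoy at (131,280). Next I'll enlarge the cover and the housing.

Run:
```python
from h import *
c=load('top'); a=c['image']
A=cv2.resize(a[175:235,245:305][...,::-1],None,fx=6.6,fy=6.6,interpolation=cv2.INTER_CUBIC)
B=cv2.resize(a[180:240,378:438][...,::-1],None,fx=6.6,fy=6.6,interpolation=cv2.INTER_CUBIC)
cv2.imwrite('pics/c1.png',np.hstack([A,B]))
c=load('scene'); a=c['image']
A=cv2.resize(a[195:255,240:300][...,::-1],None,fx=6.6,fy=6.6,interpolation=cv2.INTER_CUBIC)
B=cv2.resize(a[155:215,320:380][...,::-1],None,fx=6.6,fy=6.6,interpolation=cv2.INTER_CUBIC)
cv2.imwrite('pics/c2.png',np.hstack([A,B]))
```

```text
(no output)
```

View pics/c1.png

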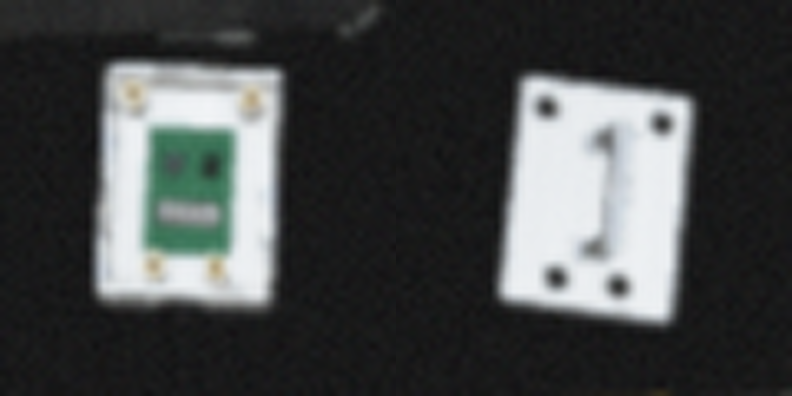

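View pics/c2.png

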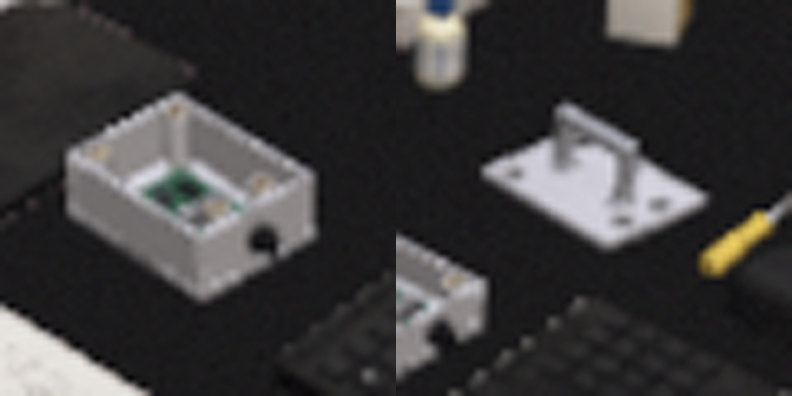

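```bash
cat > fit.py <<'E'
from h import *
from scipy.optimize import least_squares
P=np.array([[41,28],[41,-28],[-41,15],[-41,-15]])/1e3
def fit(obs,z,x0):
    """obs: list of (cam, idx, u, v)"""
    def T(q,i): c,s=np.cos(q[2]),np.sin(q[2]); return np.r_[q[:2]+np.array([[c,-s],[s,c]])@P[i],z]
    f=lambda q: np.concatenate([px(c,T(q,i))-[u,v] for c,i,u,v in obs])
    r=least_squares(f,x0); return r.x,r.fun.reshape(-1,2).round(2)
E
python3 - <<'E'
from fit import *
t,s=load('top'),load('scene')
g=lambda c,l,ou,ov:[(c,i,ou+(a+.5)/6.6-.5,ov+(b+.5)/6.6-.5) for i,a,b in l]
ht=g(t,[(0,133,92),(1,252,99),(2,154,265),(3,216,268)],245,175)
hs=g(s,[(0,101,152),(1,177,110),(2,218,207),(3,262,183)],240,195)
ct=g(t,[(0,150,106),(1,265,123),(2,161,277),(3,222,286)],378,180)
cs=g(s,[(0,119,173),(2,226,220),(3,264,204)],320,155)
for n,o,z in(('H',ht,.04),('Hs',hs,.04),('H2',ht+hs,.04),('C',ct,.004),('Cs',cs,.004),('C2',ct+cs,.004)):
    q,r=fit(o,z,[.5,0,0]); print(n,q.round(4),r.tolist())
# depth-based heights
for c,o in((t,ht),(t,ct)):
    print([round(float(c['z_map'][int(v),int(u)]),3) for _,_,u,v in o])
# obstacles height map near path
K,V=t['mtx'],t['view'];vv,uu=np.mgrid[:420,:560];Z=t['z_map']
p=np.stack([(uu-K[0,2])/K[0,0]*Z,-(vv-K[1,2])/K[1,1]*Z,-Z],-1);W=(p-V[:3,3])@V[:3,:3]
m=(Z>0)&(W[...,0]>.35)&(W[...,0]<.7)&(W[...,1]<.2)&(W[...,1]>-.5)
print('max h',W[m][:,2].max(), W[m][W[m][:,2].argmax()], np.median(W[m][:,2]))
m2=m&(W[...,2]>.08); print(m2.sum(), W[m2].min(0) if m2.any() else '',W[m2].max(0) if m2.any() else '')
E
```

```text
H [ 0.5321  0.0742 -0.0719] [[0.14, 0.14], [-0.04, -0.14], [-0.18, 0.02], [0.08, -0.01]]
Hs [ 0.5359  0.0728 -0.0828] [[-0.37, -0.05], [0.2, 0.02], [0.16, -0.03], [0.01, 0.05]]
H2 [ 0.5332  0.0742 -0.0759] [[0.18, -0.23], [0.0, -0.44], [-0.23, -0.35], [0.02, -0.34], [-0.13, 0.46], [0.38, 0.46], [0.53, 0.42], [0.35, 0.47]]
C [ 0.5018 -0.354  -0.1661] [[0.02, 0.15], [0.05, -0.04], [-0.12, -0.02], [0.06, -0.08]]
Cs [ 0.5048 -0.3555 -0.1859] [[-0.13, -0.19], [0.1, 0.14], [0.02, 0.04]]
C2 [ 0.5025 -0.3539 -0.1722] [[0.08, -0.1], [0.1, -0.19], [-0.22, -0.27], [-0.04, -0.28], [0.03, 0.25], [0.47, 0.48], [0.32, 0.33]]
[1.397, 1.393, 1.383, 1.381]
[1.433, 1.43, 1.418, 1.415]
max h 0.4671174331987159 [0.6718973  0.19982337 0.46711743] 0.004211444019104597
6897 [ 0.66848228 -0.1250856   0.11258432] [0.69998237 0.19982337 0.46711743]
```

step_arm(
  delta_pos=[
    [0.94,0.77,0],
    [0.94,0.77,0],
    [0.94,0.77,0],
    [0.94,0.77,0],
    [0.94,0.77,0],
    [0.94,0.77,0],
    [0.94,0.77,0],
    [0.94,0.77,0],
    [0.94,0.77,0],
    [0.94,0.77,0],
    [0.94,0.77,0],
    [0.94,0.77,0],
  ],
  turn=[-0.37,-0.37,-0.37,-0.37,-0.37,-0.37,-0.37,-0.37,-0.37,-0.37,-0.37,-0.37],
  grip=0,
)

```text
time: 1.3
ee_pos: [0.5027, -0.353, 0.2222]
eef_rot: [0.996, -0.087, -0.0, -0.0]
ft_force: [-0.5, -0.7, -0.1]
width: 0.0872
grip_force: 0.0
```

step_arm(
  delta_pos=[
    [0,0,-0.9],
    [0,0,-0.9],
    [0,0,-0.9],
    [0,0,-0.9],
    [0,0,-0.4],
    [0,0,0],
    [0,0,0],
  ],
  turn=[0,0,0,0,0,0,0],
)

```text
time: 2.0
ee_pos: [0.5024, -0.3542, 0.1234]
eef_rot: [0.996, -0.086, 0.0, 0.0]
ft_force: [-0.1, 0.6, 0.6]
width: 0.087
grip_force: 0.0
```

step_arm(
  delta_pos=[
    [0,0,-0.6],
    [0,0,-0.7],
    [0,0,-0.7],
    [0,0,-0.7],
    [0,0,-0.6],
    [0,0,-0.5],
    [0,0,-0.3],
    [0,0,0],
    [0,0,0],
  ],
  turn=[0,0,0,0,0,0,0,0,0],
)

```text
time: 2.9
ee_pos: [0.5024, -0.3542, 0.0205]
eef_rot: [0.996, -0.086, 0.0, 0.0]
ft_force: [0.4, 1.1, 1.1]
width: 0.087
grip_force: 0.0
```

Run:
```python
from h import *
A=snap('top')['image'][180:240,378:438]; B=snap('scene')['image'][155:215,320:380]
save(np.hstack([A,B]),'pics/g1.png',s=6.6); print(read_state()['ee_pos'],read_state()['ft_force'])
```

```text
[ 0.50259012 -0.35430507  0.02090407] [ 0.69191666  0.01876387 -0.13006205]
```

View pics/g1.png

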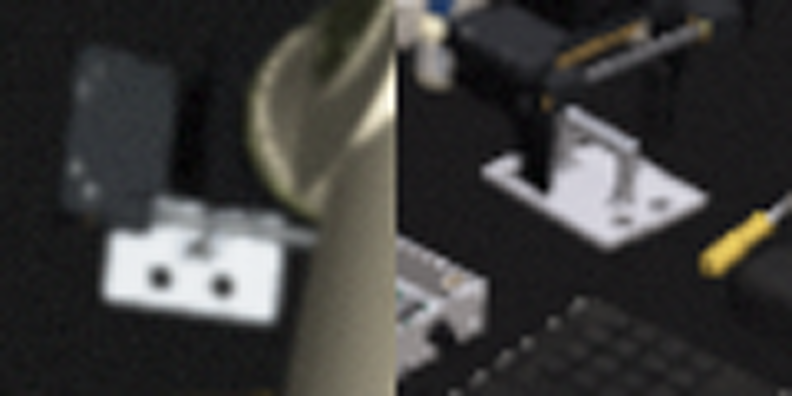

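The fingers straddle the bar, with the plate's holes where they were before. Closing now.

step_arm(
  delta_pos=[
    [0,0,0],
    [0,0,0],
    [0,0,0],
    [0,0,0],
    [0,0,0],
    [0,0,0],
    [0,0,0],
    [0,0,0],
    [0,0,0],
    [0,0,0],
  ],
  turn=[0,0,0,0,0,0,0,0,0,0],
  grip=1,
  newtons=40,
)

```text
time: 4.0
ee_pos: [0.5021, -0.354, 0.0201]
eef_rot: [0.996, -0.086, 0.0, 0.0]
ft_force: [0.1, 0.1, 0.1]
width: 0.015
grip_force: 0.0
```

step_arm(
  delta_pos=[
    [0,0,0.2],
    [0,0,0.5],
    [0,0,0.8],
    [0,0,0.8],
    [0,0,0.8],
    [0,0,0.7],
    [0,0,0.4],
    [0,0,0.2],
    [0,0,0],
    [0,0,0],
  ],
  turn=[0,0,0,0,0,0,0,0,0,0],
)

```text
time: 5.0
ee_pos: [0.5017, -0.3538, 0.1293]
eef_rot: [0.996, -0.086, -0.001, -0.0]
ft_force: [0.6, -0.0, -1.7]
width: 0.0092
grip_force: 40.0
```

Run:
```python
from h import *
t=snap('top'); s=snap('scene')
print(read_state()['ft_force'],read_state()['width'])
p=np.array([.502,-.354,.11])
r=[]
for c in(t,s):
    u,v=px(c,p).astype(int); print(u-40,v-40); r.append(c['image'][v-40:v+40,u-40:u+40])
save(np.hstack(r),'pics/g2.png',s=5)
```

```text
[ 0.39934537  0.15378062 -2.85718404] 0.009582907760468086
378 164
311 119
```

View pics/g2.png

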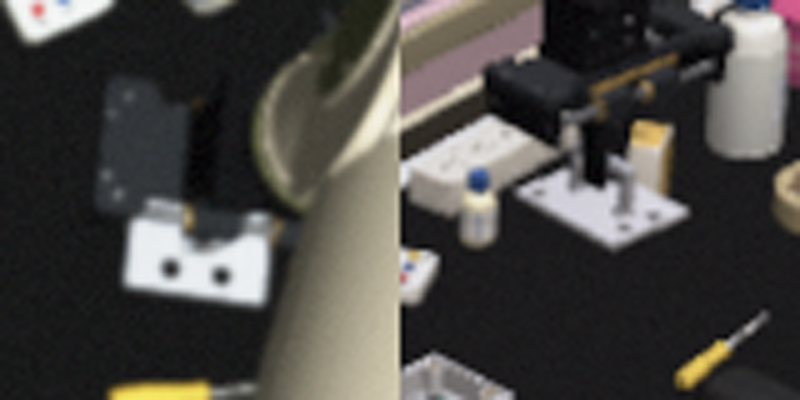

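The cover is lifted level and held mid-bar. Carrying it over to the housing.

step_arm(
  delta_pos=[
    [0,0.3,0],
    [0,0.7,0],
    [0.1,0.9,0],
    [0.1,0.9,0],
    [0.1,0.9,0],
    [0.1,0.9,0],
    [0.1,0.9,0],
    [0.1,0.9,0],
    [0.1,0.9,0],
    [0.1,0.9,0],
    [0.1,0.9,0],
    [0.1,0.9,0],
  ],
  turn=[0,0,0.08,0.08,0.08,0.08,0.08,0.08,0.08,0.08,0.08,0.08],
)

```text
time: 6.3
ee_pos: [0.527, -0.1017, 0.1302]
eef_rot: [0.999, -0.038, 0.0, 0.0]
ft_force: [-0.1, -0.1, -2.0]
width: 0.0093
grip_force: 40.0
```

step_arm(
  delta_pos=[
    [0.1,0.9,0],
    [0.1,0.9,0],
    [0.1,0.9,0],
    [0,0.9,0],
    [0,0.9,0],
    [0,0.8,0],
    [0,0.7,0],
    [0,0.5,0],
    [0,0.3,0],
    [0,0.2,0],
    [0,0,0],
    [0,0,0],
  ],
  turn=[0,0,0,0,0,0,0,0,0,0,0,0],
)

```text
time: 7.5
ee_pos: [0.5347, 0.0703, 0.13]
eef_rot: [0.999, -0.039, 0.0, 0.0]
ft_force: [0.9, -0.3, -1.9]
width: 0.0097
grip_force: 40.0
```

Run:
```python
from h import *
t=snap('top'); s=snap('scene'); st=read_state()
print(st['ee_pos'],st['eef_rot'],st['width'],st['ft_force'])
r=[]
for c in(t,s):
    u,v=px(c,np.array([.533,.074,.08])).astype(int); print(u-36,v-36); r.append(c['image'][v-36:v+36,u-36:u+36])
save(np.hstack(r),'pics/p1.png',s=5.5)
```

```text
[0.53464987 0.07009962 0.13001555] [ 9.99234735e-01 -3.91138560e-02 -2.95345789e-05  2.23797276e-04] 0.009667822454499882 [ 0.1309084   0.06323145 -2.01099377]
237 163
232 174
```

View pics/p1.png

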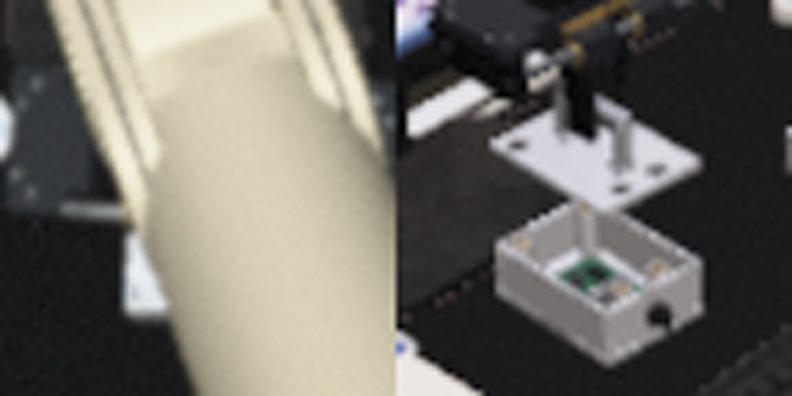

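Run:
```python
from fit import *
t,s=load('top'),load('scene')
def cloud(c):
    K,V=c['mtx'],c['view'];vv,uu=np.mgrid[:420,:560];Z=c['z_map'].astype(float)
    p=np.stack([(uu-K[0,2])/K[0,0]*Z,-(vv-K[1,2])/K[1,1]*Z,-Z],-1);return (p-V[:3,3])@V[:3,:3]
W=cloud(s)
def crop(U,V): return (int(round(232+U/5.5)),int(round(174+V/5.5)))
# plate patch in front of the handle, and table patches
for n,pts in (('plate',[(524,160),(545,165),(560,172),(600,185),(640,190),(660,160),(675,165)]),('table',[(440,250),(460,270),(740,200),(760,230),(720,330)])):
    for U,V in pts:
        u,v=crop(U-396,V); print(n,W[v-1:v+2,u-1:u+2].reshape(-1,3).mean(0).round(4), W[v-1:v+2,u-1:u+2,2].std().round(4))
g=lambda c,l,ou,ov,k:[(c,i,ou+(a+.5)/k-.5,ov+(b+.5)/k-.5) for i,a,b in l]
# g2: both cameras, free z
ot=g(t,[(2,170,268),(3,221,275)],378,164,5); os_=g(s,[(0,141,190),(2,224,227),(3,252,215)],311,119,5)
for z in(.105,.108,.111,.114,.117):
    q,r=fit(ot+os_,z,[.5,-.35,0]); qs,_=fit(os_,z,[.5,-.35,0]); print(z,q.round(4),(r**2).sum().round(3),qs.round(4))
```

```text
plate [0.5738 0.0956 0.1025] 0.0302
plate [0.5456 0.1034 0.1147] 0.0037
plate [0.5345 0.1002 0.1139] 0.003
plate [0.504  0.0976 0.1138] 0.003
plate [0.5353 0.033  0.0626] 0.0547
plate [0.5115 0.0365 0.0999] 0.0347
plate [0.4983 0.0354 0.1011] 0.037
table [0.6385 0.1135 0.0149] 0.0022
table [0.6137 0.1177 0.0113] 0.0057
table [ 0.5408 -0.0717  0.0022] 0.002
table [ 0.5074 -0.0507  0.0016] 0.0032
table [0.4531 0.0467 0.0017] 0.0031
0.105 [ 0.5043 -0.3592 -0.2342] 6.215 [ 0.5111 -0.3656 -0.2127]
0.108 [ 0.5034 -0.3572 -0.2204] 2.858 [ 0.5079 -0.3612 -0.2146]
0.111 [ 0.5026 -0.3552 -0.206 ] 0.951 [ 0.5047 -0.3569 -0.2164]
0.114 [ 0.5017 -0.3532 -0.1909] 0.509 [ 0.5016 -0.3525 -0.2183]
0.117 [ 0.5009 -0.3512 -0.1751] 1.542 [ 0.4984 -0.3481 -0.2201]
```

step_arm(
  delta_pos=[
    [-0.03,0.08,0],
    [-0.03,0.08,-0.3],
    [0,0,-0.5],
    [0,0,-0.5],
    [0,0,-0.4],
    [0,0,-0.3],
    [0,0,-0.1],
    [0,0,0],
    [0,0,0],
    [0,0,0],
  ],
  turn=[0,0,0,0,0,0,0,0,0,0],
)

```text
time: 8.6
ee_pos: [0.5334, 0.0751, 0.0781]
eef_rot: [0.999, -0.039, 0.0, -0.0]
ft_force: [-0.0, 0.4, -2.6]
width: 0.0097
grip_force: 40.0
```

Run:
```python
from h import *
t=snap('top'); s=snap('scene'); st=read_state()
print(st['ee_pos'],st['eef_rot'],st['width'],st['ft_force'])
r=[]
u,v=px(s,np.array([.533,.074,.05])).astype(int); print(u-30,v-28)
save(s['image'][v-28:v+28,u-30:u+30],'pics/p2.png',s=10)
```

```text
[0.53334626 0.07505278 0.07797748] [ 9.99258747e-01 -3.84942747e-02  3.83269580e-04  2.13318407e-05] 0.009637627292407105 [-0.43564434 -0.76848159 -1.67547265]
238 189
```

View pics/p2.png

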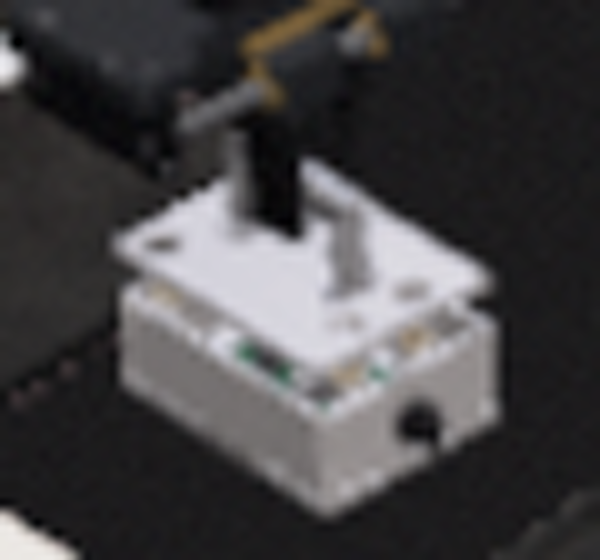

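Run:
```python
from fit import *
t,s=load('top'),load('scene')
k=10;g=lambda c,l,ou,ov,k:[(c,i,ou+(a+.5)/k-.5,ov+(b+.5)/k-.5) for i,a,b in l]
hol=g(s,[(0,163,243),(2,346,323),(3,411,290)],238,189,10)
thr=g(s,[(0,101,152),(1,177,110),(2,218,207),(3,262,183)],240,195,6.6)
p1=g(s,[(0,121,145),(2,225,188),(3,260,170)],232,174,5.5)
print('thr',fit(thr,.04,[.53,.07,0]))
for z in(.054,.057,.060,.063): q,r=fit(hol,z,[.53,.07,0]); print(z,q.round(4),r.tolist())
for z in(.109,.112,.115): q,r=fit(p1,z,[.53,.07,0]); print('p1 z',z,q.round(4),r.tolist())
# depth: plate top vs TCP, rim
K,V=s['mtx'],s['view'];vv,uu=np.mgrid[:420,:560];Z=s['z_map'].astype(float)
W=(np.stack([(uu-K[0,2])/K[0,0]*Z,-(vv-K[1,2])/K[1,1]*Z,-Z],-1)-V[:3,3])@V[:3,:3]
for x,y in [(190,255),(220,265),(250,280),(280,300),(300,310),(310,330),(390,250),(430,260),(390,310)]:
    u,v=238+x//10,189+y//10; print(W[v,u].round(4))
for x,y in[(60,400),(150,450),(250,500),(470,470),(540,400)]:
    u,v=238+x//10,189+y//10; print('tab',W[v-1:v+2,u-1:u+2].reshape(-1,3).mean(0).round(4))
B=(W[...,2]>.052)&(W[...,2]<.070)&(abs(W[...,0]-.533)<.06)&(abs(W[...,1]-.074)<.05)
q=W[B]; print('plate px',B.sum(),np.median(q[:,2])); A=np.c_[q[:,:2]-[.533,.074],np.ones(len(q))]
print('plane',np.linalg.lstsq(A,q[:,2],rcond=None)[0])
H,e=np.histogram(W[(abs(W[...,0]-.533)<.07)&(abs(W[...,1]-.074)<.055)][:,2],bins=np.arange(0,.1,.004));print(H)
```

```text
thr (array([ 0.53586648,  0.07284194, -0.0827909 ]), array([[-0.37, -0.05],
       [ 0.2 ,  0.02],
       [ 0.16, -0.03],
       [ 0.01,  0.05]]))
0.054 [ 0.5437  0.0673 -0.0779] [[-0.01, -0.04], [0.01, 0.13], [0.0, -0.09]]
0.057 [ 0.5406  0.0703 -0.0792] [[-0.04, -0.07], [0.01, 0.15], [0.03, -0.09]]
0.06 [ 0.5375  0.0733 -0.0806] [[-0.07, -0.09], [0.01, 0.16], [0.06, -0.08]]
0.063 [ 0.5344  0.0762 -0.0819] [[-0.1, -0.12], [0.01, 0.17], [0.08, -0.07]]
p1 z 0.109 [ 0.5409  0.0669 -0.0675] [[0.01, 0.02], [-0.09, 0.11], [0.08, -0.13]]
p1 z 0.112 [ 0.5376  0.07   -0.069 ] [[-0.02, -0.0], [-0.09, 0.12], [0.11, -0.12]]
p1 z 0.115 [ 0.5344  0.0731 -0.0705] [[-0.05, -0.03], [-0.09, 0.13], [0.14, -0.11]]
[0.563  0.0993 0.0635]
[0.5517 0.096  0.0626]
[0.5406 0.0927 0.0576]
[0.5179 0.1008 0.064 ]
[0.504  0.105  0.0686]
[0.5023 0.1024 0.0596]
[0.5163 0.0482 0.058 ]
[0.4971 0.0482 0.0625]
[-0.571   1.1481  1.1261]
tab [0.5957 0.1356 0.0034]
tab [0.5529 0.1334 0.0013]
tab [0.5059 0.1313 0.0019]
tab [0.4604 0.0694 0.0022]
tab [ 0.4722  0.0205 -0.0006]
plate px 352 0.06200982367166655
plane [ 0.00527824 -0.00010291  0.06202698]
[114  69  38  47  35  54  36  43  49  55  36  17   1   8  75 189  76   9
   4   2  10  13   8  17]
```

Depth and both independent estimates agree. The cover is about 1.5 mm too far in +x and 0.6 mm in +y, level, with its underside about 15 mm above the rim. Correcting that.

step_arm(
  delta_pos=[
    [-0.03,-0.02,0],
    [-0.03,-0.01,-0.06],
    [0,0,-0.08],
    [0,0,-0.05],
    [0,0,0],
    [0,0,0],
    [0,0,0],
    [0,0,0],
  ],
  turn=[0,0,0,0,0,0,0,0],
)

```text
time: 9.5
ee_pos: [0.5316, 0.0743, 0.0729]
eef_rot: [0.999, -0.038, 0.0, 0.0]
ft_force: [-0.9, 0.8, -2.0]
width: 0.0095
grip_force: 40.0
```

Run:
```python
from h import *
s=snap('scene'); st=read_state()
print(st['time'],st['ee_pos'],st['eef_rot'],st['width'],st['ft_force'],np.abs(st['joint_vel']).max())
K,V=s['mtx'],s['view'];vv,uu=np.mgrid[:420,:560];Z=s['z_map'].astype(float)
W=(np.stack([(uu-K[0,2])/K[0,0]*Z,-(vv-K[1,2])/K[1,1]*Z,-Z],-1)-V[:3,3])@V[:3,:3]
B=(W[...,2]>.048)&(W[...,2]<.066)&(abs(W[...,0]-.533)<.06)&(abs(W[...,1]-.074)<.05)
q=W[B]; A=np.c_[q[:,:2]-[.533,.074],np.ones(len(q))]
print('plane',np.linalg.lstsq(A,q[:,2],rcond=None)[0],np.median(q[:,2]))
save(s['image'][189:245,238:298],'pics/p3.png',s=10)
```

```text
9.55 [0.53161829 0.07429521 0.07288446] [ 9.99260064e-01 -3.84619415e-02  6.04203810e-05  2.95330425e-05] 0.009478003408126295 [ 0.67168859  0.38148426 -2.61865007] 0.0013770421400557489
plane [ 0.00183366 -0.00032554  0.05703617] 0.05692074191250702
```

View pics/p3.png

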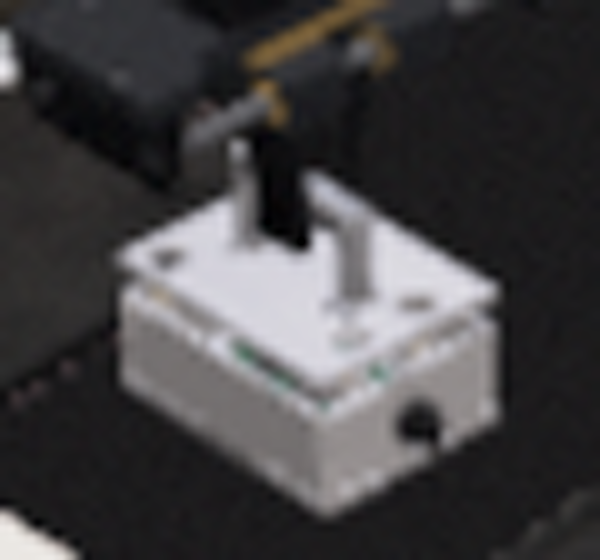

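The picture shows the cover level and parallel to the box with a thin gap. Holes are at about (168,258), (352,338) and (417,303) in the crop. One last fit.

Run:
```python
from fit import *
s=load('scene')
hol=[(s,i,238+(a+.5)/10-.5,189+(b+.5)/10-.5) for i,a,b in[(0,168,258),(2,352,338),(3,417,303)]]
for z in(.054,.0553,.0565): print(z,fit(hol,z,[.53,.07,0])[0].round(4))
print('bottom gap from scene: top', .0570-.0018-.005-.04)
```

```text
0.054 [ 0.5362  0.0723 -0.0707]
0.0553 [ 0.5349  0.0736 -0.0712]
0.0565 [ 0.5337  0.0748 -0.0718]
bottom gap from scene: top 0.0102
```

The remaining offset is below 1 mm, which is within measurement noise. The gap is about 10 mm, and the cover is level and still. Handing in.

```bash
python3 -c "
from bench import *
print(close_job())"
```

```text
the job is handed in; nothing more can be done
None
```

I handed the job in with the cover held by its handle over the matching box, the right way round, level and still. It hovers about 10 mm above the rim, with its holes within about 1 mm of the threaded holes by camera estimate; the judge's result was not shown.

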